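Pack the spark-plug service kit

ROBOT

A 6-joint arm with a two-finger parallel gripper is mounted at the origin on a cart in front of the work surface, level with it; the furniture and walls round the work are solid. World frame = base frame: x ahead of the robot, y to its left, z up, the work surface at z = 0. Lengths are in m, angles in rad, forces in N, time in s.
With the tool pointing down it reaches from about 0.35 to 0.975 m from the base axis. Payload 4.9 kg.
Tool frame: the origin (TCP) lies at the very end of the fingers, on their centre line; the grasp point (between the pads) lies 19 mm behind it; z points along the fingers, y is the line along which they close (so a half turn about z gives the same grasp; the last joint's range is limited). The gripper opens to 85 mm and grips with 20 to 120 N. Pads are 22 mm wide; open, the fingers measure 114 mm over their backs; the gripper's body (76 mm by 85 mm) begins 54 mm behind the grasp point. The pads swing forward as they close: fully open they stand 13 mm farther back than shut.
Start: joints at [-1.255, 0.053, 1.613, -0, 1.476, -0.119], TCP at [0.263, -0.567, 0.194] pointing down, gripper open.
Joint ranges: [-3.01, 3.01], [-1.01, 2.22], [0.06, 2.58], [-1.02, 4.17], [0.09, 2.62], [-3.14, 3.14]. Speed limits (rad/s): [2.57, 2.57, 3.14, 3.14, 3.14, 3.14].

INTERFACE

Orientations are given as a unit quaternion [x, y, z, w].
In Python, from station import r gives the robot as it stands. The module is installed in compiled form; this text tells all that it offers.
- The arm moves only by the shell command python3 -m inch 'ROWS' [FORCE]. ROWS is JSON, a list that holds one entry, the list of rows, each a list of 7 numbers: the turn, a rotation vector about the tool's x, y, z in rad, then the shift along the tool's x, y, z in mm, then the opening, from -1 (shut) to 1 (fully open). In form: [[[ax, ay, az, tx, ty, tz, grip], ...]]. A call has exactly 5 rows; each row shifts and turns the commanded pose from where the row before left it, along the tool's axes as they then stand; what a row does not reach is not made up. A row lasts 1/8 s, in which the tool goes at most 62.5 mm and 10.7 degrees, less where a joint would pass 70% of its speed; a pose out of reach is approached as far as the arm can. A call with a gripper value outside its range is refused whole. The fingers move at their own pace and stop on an object; FORCE is the grip in N (left out, the last holds). Time passes only in rows, so rows that do not move let the fingers close, or fill a call up. It gives the time, the measured TCP pose, the force, the opening and the grip force at its end, in the units of the state.
- r.state(): the state, without advancing time (a new reading comes with each control period).
- r.snapshot(name): name is "side" or "top"; returns (picture, depth): 384x512x3 uint8, red, green, blue; 384x512 float32, m along the optical axis (not along the pixel's ray), 0 where there is no reading.
- r.camera_params(name): a dict with "fx", "fy", "cx", "cy" (pixels), "xyz" and "attitude" of the camera in the world. Camera axes: x right, y down, z forward; pixel columns grow to the right and rows downward; lengths in m; the calibration is good to about 2 mm. A picture is of the moment at which its call begins. camera_params takes no time and is no camera call.
- r.hand_in(): hands the job in; it is judged then, once.
The state is a dict: "clock": time; "q": joint angles; "qvel": joint speeds; "effort": joint torques, N m; "tcp_pos": TCP position; "ee_rot": TCP orientation; "ft_force": force on the tool from outside, world axes, zero at the start; "ft_torque": the same for the moment, N m; "opening": finger opening in m; "gripper_force": force on a finger pad.
Only numpy, scipy, OpenCV 4.12 (cv2) and the standard library are available. Lean on these libraries where they do the work, as an engineer would, in place of code of your own. Each camera call takes 0.05 s, during which the arm holds its last target. There are 200 camera calls.

TASK

Pack the kit tray for a spark-plug change with things from the grey mat: stand the paste jar upright in the blue liner, and lay the feeler gauge in the green liner, the paint marker in the red liner and the spark plug in the yellow liner, each in the middle of its liner and the three long things lengthways and flat on its floor. Leave the sealant tube and the bolt where they are: they look similar but do not belong to the kit.

Things in the scene. Friction and masses are not known exactly. Their poses are not given: they have to be found in the camera images.
- paste_jar: Jar of paste with a round black screw lid, standing upright; cream body with a green band, 76 high, 64 in diameter; the lid (top 16) is 62 in diameter, grip it there. 0.15 kg, mass varies. Origin: centre of the underside. At the start the six loose things lie on a grey mat 3 thick, beside the tray.
- feeler_gauge: Pale grey metal feeler gauge with a small brass-coloured pivot at one end, lying flat: 100 long, 22 wide, 12 thick. Its long axis is its own y axis turned 0.24 rad clockwise seen from above (its end at +y leans to +x). 0.1 kg, mass varies. Origin: centre of the underside.
- paint_marker: Slim round paint marker, red barrel with a black cap, lying: 118 long, 16 to 18 thick. Its long axis is its own y axis turned 0.48 rad clockwise seen from above (its end at +y leans to +x). 0.02 kg; it may roll a little. Origin: under its middle at the underside.
- spark_plug: Spark plug of white ceramic and grey steel, lying: 70 long, hexagon 18 across and 19 high near its middle, the rest 6 to 14 thick. Its long axis is its own y axis turned 0.16 rad counter-clockwise seen from above (steel thread end towards +y, leaning to -x); the hexagon is centred 6 from the origin towards the thread, grip there or at the middle. 0.05 kg. Origin: under its middle at the underside.
- sealant_tube: Look-alike, to be left alone: flat red sealant tube with a black cap, lying; much broader than the marker: 38 wide, 121 long, 18 thick. Origin: centre of the underside. Its long axis is its own y axis turned 0.42 rad clockwise seen from above.
- bolt: Look-alike, to be left alone: grey steel bolt standing upright on its hexagon head, 80 high, head 28 wide, threaded shank 16 in diameter. Origin: centre of the underside.
- liner_blue: One of four equal shallow liners fixed two by two in the black kit tray, 85 (its x) by 143 (its y, lengthways); this one is blue, with a white round spot painted on its floor. Inner floor 79 by 137, 3 above the origin and 7 above the bench; its lip is 3 thick and rises 5 above the floor. Origin: centre of its underside, 4 above the bench.
- liner_green: One of four equal shallow liners fixed two by two in the black kit tray, 85 (its x) by 143 (its y, lengthways); this one is green, with a broad white bar with round ends painted on its floor. Inner floor 79 by 137, 3 above the origin and 7 above the bench; its lip is 3 thick and rises 5 above the floor. Origin: centre of its underside, 4 above the bench.
- liner_red: One of four equal shallow liners fixed two by two in the black kit tray, 85 (its x) by 143 (its y, lengthways); this one is red, with a long thin white bar painted on its floor. Inner floor 79 by 137, 3 above the origin and 7 above the bench; its lip is 3 thick and rises 5 above the floor. Origin: centre of its underside, 4 above the bench.
- liner_yellow: One of four equal shallow liners fixed two by two in the black kit tray, 85 (its x) by 143 (its y, lengthways); this one is yellow, with a small white spark-plug outline painted on its floor. Inner floor 79 by 137, 3 above the origin and 7 above the bench; its lip is 3 thick and rises 5 above the floor. Origin: centre of its underside, 4 above the bench.

How it is judged:
By the outcome, as a careful person would: the job done as asked, in the order asked, and still so for the second after the job is handed in, with the robot touching nothing.
It also fails if it takes over 106 s, if anything falls off the work surface, if the arm or the gripper's body presses on something with over 40 N, if the wrist force passes 120 N, or if a joint passes its speed limit or range.

## Working session

There is one attempt and no reset: what is moved stays moved. The work goes in short steps, Python scripts to look and compute and a shell command to move; the robot and the scene stay as the last step left them, time stands still between calls to the robot, and variables do not carry over. Pictures are saved under pics/ and viewed, at most 14 in all, crops included, and the job is handed in when it is done.

```bash
mkdir -p pics; python3 - <<'E'
from station import r
import cv2,numpy as np
for n in("top","side"):
    p,d=r.snapshot(n);cv2.imwrite(f"pics/{n}0.png",p[:,:,::-1]);np.savez(f"{n}0.npz",p=p,d=d)
    print(r.camera_params(n))
s=r.state();print(s)
E
```

```text
{'fx': 458.426814733389, 'fy': 458.426814733389, 'cx': 256.71151021614895, 'cy': 195.3243635144176, 'xyz': array([0.50247591, 0.02574823, 1.18996971]), 'attitude': array([-0.70159701,  0.71145955, -0.02661327,  0.02964262])}
{'fx': 375.40183191834427, 'fy': 375.40183191834427, 'cx': 257.9601250725071, 'cy': 190.19564225537675, 'xyz': array([0.09006906, 0.6994187 , 0.52987156]), 'attitude': array([-0.27329467,  0.82356128, -0.46874532,  0.165332  ])}
{'clock': 0.1, 'q': array([-1.25500178e+00,  5.32887432e-02,  1.61415273e+00, -5.84819190e-06,
        1.47603534e+00, -1.19014404e-01]), 'qvel': array([ 1.25015136e-03, -2.19158945e-03, -2.99125311e-03, -3.75959895e-05,
        8.48078806e-04, -4.10213758e-04]), 'effort': array([-1.06022890e-04, -3.94904423e+01, -3.71361852e+01, -1.73272547e-04,
        3.90290399e-03,  1.65596919e-05]), 'tcp_pos': array([ 0.26306327, -0.5662349 ,  0.19318971]), 'ee_rot': array([ 9.76460088e-01,  2.15696103e-01, -9.54384174e-05, -9.37237179e-04]), 'ft_force': array([-0.1636144 , -0.62937293, -0.41388134]), 'ft_torque': array([ 0.03260059, -0.05041222, -0.01064773]), 'gripper_force': 0.0, 'opening': 0.08532036282762642}
```

View pics/top0.png

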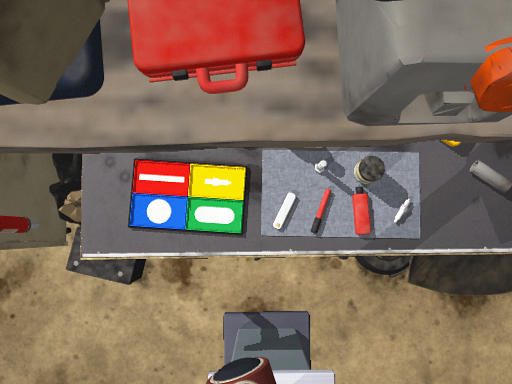

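View pics/side0.png

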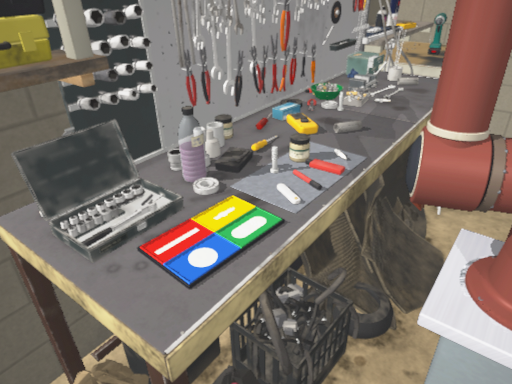

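Top view: tray at (188,197) with red TL, yellow TR, blue BL and green BR. On the mat: gauge (285,210), marker (321,210), sealant tube (362,212), plug (403,210), bolt (321,166), jar (369,168). Next I'll turn these into world positions.

```bash
cat > h.py <<'E'
import numpy as np,cv2
from scipy.spatial.transform import Rotation as R
from station import r
def world(name,d):
    c=r.camera_params(name);v,u=np.mgrid[:384,:512]
    P=np.stack([(u-c['cx'])/c['fx']*d,(v-c['cy'])/c['fy']*d,d],-1)
    return P@R.from_quat(c['attitude']).as_matrix().T+c['xyz']
def snap(n):
    p,d=r.snapshot(n);return p,world(n,d)
E
python3 - <<'E'
from h import *
for n in("top","side"):
    f=np.load(n+"0.npz");W=world(n,f['d']);p=f['p']
    big=cv2.resize(p[145:240,125:425],None,fx=2.6,fy=2.6,interpolation=cv2.INTER_CUBIC)
    if n=="top":
        cv2.imwrite("pics/top0z.png",big[:,:,::-1])
        for nm,u,v in[("bench",110,200),("mat",340,230),("red",140,180),("yel",200,170),("blue",140,210),("green",235,205),("behind",220,50),("backwall",220,145),("backwall",350,140)]:print(nm,W[v,u].round(4))
        z=W[...,2]
        m=((z>0.0075)&(z<.2)).astype(np.uint8);m[:145]=0;m[245:]=0;m[:,:255]=0;m[:,425:]=0
        k,l,st,ce=cv2.connectedComponentsWithStats(m)
        for i in range(1,k):
            if st[i,4]<8:continue
            q=W[l==i];c,(w,h),a=cv2.minAreaRect((q[:,:2]*1000).astype(np.float32))
            e=np.linalg.eigh(np.cov(q[:,:2].T))[1][:,1]
            print(st[i],"c",np.round(c),"wh",round(w),round(h),a,"ztop",np.percentile(q[:,2],95).round(3),"axis deg",np.degrees(np.arctan2(e[1],e[0])).round(1), "mean",q.mean(0).round(4))
        hsv=cv2.cvtColor(p,cv2.COLOR_RGB2HSV)
        for nm,lo,hi in[("red",0,8),("yel",20,35),("green",60,85),("blue",100,125)]:
            mm=((hsv[...,0]>=lo)&(hsv[...,0]<=hi)&(hsv[...,1]>150)).astype(np.uint8);mm[:150]=0;mm[240:]=0;mm[:,:125]=0;mm[:,250:]=0
            q=W[mm>0];c,wh,a=cv2.minAreaRect((q[:,:2]*1000).astype(np.float32));print(nm,c,wh,a,np.median(q[:,2]).round(4))
E
```

```text
bench [5.906e-01 4.125e-01 4.000e-04]
mat [ 0.5044 -0.1837  0.0013]
red [0.6411 0.3328 0.0073]
yel [0.6654 0.1772 0.0041]
blue [0.5628 0.331  0.0124]
green [0.5725 0.0866 0.0071]
behind [0.6699 0.0592 0.78  ]
backwall [0.5901 0.0637 0.7346]
backwall [ 0.5902 -0.064   0.7498]
[354 156  31  28 672] c [ 652. -258.] wh 80 62 88.1631851196289 ztop 0.083 axis deg 118.6 mean [ 0.6509 -0.2459  0.0716]
[314 159  14  14 107] c [ 669. -134.] wh 26 36 28.849506378173828 ztop 0.085 axis deg 88.6 mean [ 0.6646 -0.1306  0.047 ]
[352 186  19  50 687] c [ 554. -237.] wh 47 126 89.42518615722656 ztop 0.025 axis deg -177.0 mean [ 0.5488 -0.2344  0.0204]
[309 189  22  45 287] c [ 554. -134.] wh 23 117 66.24763488769531 ztop 0.023 axis deg 158.9 mean [ 0.5524 -0.1315  0.0175]
[273 193  23  37 334] c [555. -37.] wh 25 104 62.018951416015625 ztop 0.019 axis deg 152.5 mean [ 0.556  -0.0384  0.0154]
[394 199  16  24 140] c [ 551. -343.] wh 22 69 61.52406311035156 ztop 0.023 axis deg 146.2 mean [ 0.5533 -0.3401  0.0181]
red (613.778076171875, 180.00115966796875) (363.3637390136719, 112.67340850830078) 71.41529846191406 0.0084
yel (594.0391845703125, 132.11056518554688) (221.09811401367188, 172.9241485595703) 87.30558013916016 0.0083
green (546.576416015625, 118.08355712890625) (190.92474365234375, 85.8969955444336) 85.57537078857422 0.0085
blue (585.041259765625, 189.81088256835938) (335.8314514160156, 148.8341522216797) 87.18795776367188 0.0086
```

View pics/top0z.png

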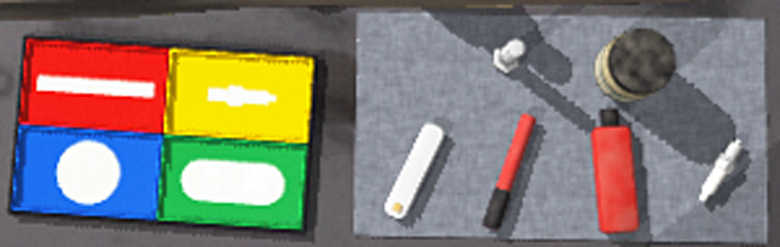

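The crop confirms the layout, with the tray turned about 3° and all six things separate. There is a shelf overhead at z≈0.73 for x>0.59. I'll refine the tray and object poses by projecting masks onto known heights.

```bash
cat >> h.py <<'E'
def proj(name,uv,z):
    c=r.camera_params(name);uv=np.asarray(uv,float).reshape(-1,2)
    D=np.c_[(uv[:,0]-c['cx'])/c['fx'],(uv[:,1]-c['cy'])/c['fy'],np.ones(len(uv))]@R.from_quat(c['attitude']).as_matrix().T
    return c['xyz']+D*((z-c['xyz'][2])/D[:,2])[:,None]
def rect(mask,z,name="top"):
    P=cv2.findContours(mask,cv2.RETR_EXTERNAL,cv2.CHAIN_APPROX_NONE)[0]
    P=max(P,key=cv2.contourArea);X=proj(name,P.reshape(-1,2),z)[:,:2]*1000
    c,wh,a=cv2.minAreaRect(X.astype(np.float32))
    B=cv2.boxPoints((c,wh,a));e=max(B[1]-B[0],B[2]-B[1],key=np.linalg.norm)
    return np.round(c,1),np.round(sorted(wh),1),round(np.degrees(np.arctan2(e[1],e[0]))%180,1)
E
python3 - <<'E'
from h import *
f=np.load("top0.npz");p=f['p'];W=world("top",f['d']);hsv=cv2.cvtColor(p,cv2.COLOR_RGB2HSV).astype(int);H,S,V=[hsv[...,i] for i in range(3)]
def box(m,u0,u1,v0,v1):
    o=np.zeros((384,512),np.uint8);o[v0:v1,u0:u1]=m[v0:v1,u0:u1];return o
for nm,lo,hi in[("red",0,8),("yel",20,35),("green",60,85),("blue",100,125)]:
    m=box((H>=lo)&(H<=hi)&(S>170)&(V>60),125,250,150,240);m=cv2.morphologyEx(m,cv2.MORPH_OPEN,np.ones((3,3)));print(nm,rect(m,.009))
z=W[...,2]
m=box((S>150)&(V>50),125,250,150,240);m=cv2.morphologyEx(m,cv2.MORPH_CLOSE,np.ones((7,7)));print("allliners",rect(m,.010))
print("white spots")
for nm,u0,u1,v0,v1 in[("red",136,188,165,193),("yel",192,243,170,198),("blue",136,186,196,228),("green",190,242,202,230)]:print(nm,rect(box((S<80)&(V>140),u0,u1,v0,v1),.007))
print("gauge",rect(box((V>170),265,305,185,238),.014))
print("marker red",rect(box((H<10)&(S>130)&(V>80),305,340,180,222),.013))
print("marker z",rect(box(z>.011,305,340,180,240),.012))
print("plug",rect(box((z>.008)&(V>110),385,420,190,232),.012))
print("jar lid",rect(box((z>.07),350,390,150,195),.079))
print("tube",rect(box((H<10)&(S>130)&(V>80),345,380,180,240),.018))
q=W[(z>.072)&(z<.09)];q=q[(q[:,1]<-.2)&(q[:,1]>-.3)&(q[:,0]<.75)];print("lid pts",q.mean(0),q.min(0),q.max(0))
# side
f=np.load("side0.npz");p=f['p'];W=world("side",f['d']);z=W[...,2]
for nm,c in[("gauge",(.555,-.037)),("marker",(.554,-.134)),("plug",(.552,-.341)),("jar",(.651,-.248))]:
    for zl in(.009,.072):
        m=(np.hypot(W[...,0]-c[0],W[...,1]-c[1])<.07)&(z>zl)&(z<.1)
        if m.sum()>5:
            q=W[m];print(nm,zl,m.sum(),q.mean(0).round(4),q.max(0).round(4),q.min(0).round(4))
E
```

```text
red (array([647.1, 278.3]), array([ 84.3, 144. ]), np.float32(85.2))
yel (array([634.7, 133.8]), array([ 87. , 144.9]), np.float32(85.3))
green (array([548.3, 141. ]), array([ 85.1, 144.4]), np.float32(85.4))
blue (array([559.9, 285.3]), array([ 85.6, 144.6]), np.float32(85.4))
allliners (array([597.8, 209.5]), array([173.7, 289.9]), np.float32(85.3))
white spots
red (array([645.9, 278.2]), array([ 13.9, 115.3]), np.float32(85.3))
yel (array([634.3, 131.5]), array([18.3, 65. ]), np.float32(89.2))
blue (array([561.2, 284.5]), array([59.5, 59.7]), np.float32(89.2))
green (array([548.4, 140.1]), array([ 41. , 101.3]), np.float32(85.4))
gauge (array([557.9, -37.6]), array([ 24. , 100.1]), np.float32(152.4))
marker red (array([ 573.3, -140. ]), array([14.5, 76.8]), np.float32(159.0))
marker z (array([ 555.1, -132.7]), array([ 16.3, 118.2]), np.float32(159.7))
plug (array([ 553.6, -340.7]), array([18.1, 69. ]), np.float32(137.8))
jar lid (array([ 653.5, -250.4]), array([60., 63.]), np.float32(133.8))
tube (array([ 546.1, -235.6]), array([ 39. , 105.2]), np.float32(3.3))
lid pts [ 0.653634  -0.2507198  0.0800373] [ 0.62421484 -0.2822521   0.07289669] [ 0.68378031 -0.22024911  0.08744808]
gauge 0.009 173 [ 0.5572 -0.0327  0.0135] [ 0.6032 -0.005   0.0174] [ 0.5139 -0.0622  0.0091]
marker 0.009 147 [ 0.5533 -0.1249  0.0146] [ 0.6141 -0.1039  0.0196] [ 0.5013 -0.1542  0.0091]
plug 0.009 56 [ 0.5558 -0.3341  0.015 ] [ 0.5826 -0.3165  0.0207] [ 0.5261 -0.3562  0.0093]
jar 0.009 572 [ 0.6437 -0.232   0.0481] [ 0.6884 -0.2114  0.0803] [ 0.5828 -0.2807  0.0091]
jar 0.072 148 [ 0.6544 -0.2442  0.0773] [ 0.6884 -0.2164  0.0803] [ 0.6267 -0.2807  0.0722]
```

```bash
cat >> h.py <<'E'
def go(x,y,z,psi):
    "tool-frame shift (mm) after the turn (rad about tool z) to get to a down pose with tool x at psi deg"
    s=r.state();M=R.from_quat(s['ee_rot']).as_matrix()
    cur=np.arctan2(M[1,0],M[0,0]);az=(cur-np.radians(psi)+np.pi)%(2*np.pi)-np.pi
    T=R.from_euler('z',psi,degrees=True).as_matrix()@np.diag([1,-1,-1.])
    t=T.T@(np.array([x,y,z])/1-s['tcp_pos']*1000)
    print("clock",round(s['clock'],2),"tcp",(s['tcp_pos']*1000).round(1),"psi",np.degrees(cur).round(1),"tilt",M[:,2].round(3),"open",round(s['opening']*1000,1),"F",s['ft_force'].round(1),"az",az.round(3),"t",t.round(1))
E
python3 -m inch '[[[0,0,-0.176,0,0,0,1],[0,0,-0.176,0,0,0,1],[0,0,-0.176,0,0,0,1],[0,0,-0.176,0,0,0,1],[0,0,-0.176,0,0,0,1]]]' 60
python3 -m inch '[[[0,0,-0.174,0,0,0,1],[0,0,0,20,20,0,1],[0,0,0,35,37,0,1],[0,0,0,35,37,0,1],[0,0,0,35,37,0,1]]]'
python3 -m inch '[[[0,0,0,35,37,0,1],[0,0,0,35,37,0,1],[0,0,0,35,37,0,1],[0,0,0,35,37,0,1],[0,0,0,35,37,0,1]]]'
python3 -c "
from h import *
go(653.5,-250.4,48,85.3)"
```

```text
clock: 0.72
tcp_pos: [0.2632, -0.5664, 0.1935]
ee_rot: [0.79, 0.613, 0.0, -0.001]
ft_force: [-0.1, -0.0, -0.4]
opening: 0.0853
gripper_force: 0.0
clock: 1.35
tcp_pos: [0.4049, -0.4516, 0.1937]
ee_rot: [0.736, 0.677, 0.0, -0.0]
ft_force: [1.0, -0.8, 1.3]
opening: 0.0856
gripper_force: 0.0
clock: 1.98
tcp_pos: [0.6036, -0.2924, 0.1936]
ee_rot: [0.736, 0.678, -0.0, -0.0]
ft_force: [-0.3, -0.4, 0.2]
opening: 0.0853
gripper_force: 0.0
clock 1.98 tcp [ 603.6 -292.4  193.6] psi 85.3 tilt [-0.001  0.    -1.   ] open 85.3 F [-0.3 -0.4  0.2] az 0.0 t [ 45.9  46.2 145.6]
```

```bash

python3 -m inch '[[[0,0,0,23,23,0,1],[0,0,0,23,23,0,1],[0,0,0,0,0,35,1],[0,0,0,0,0,35,1],[0,0,0,0,0,20,1]]]'
python3 - <<'E'
from h import *
go(653.5,-250.4,48,85.3)
p,W=snap("side");cv2.imwrite("pics/s1.png",cv2.resize(p[90:250,200:440],None,fx=3,fy=3)[:,:,::-1])
E
```

```text
clock: 2.6
tcp_pos: [0.651, -0.2508, 0.101]
ee_rot: [0.735, 0.678, -0.001, -0.002]
ft_force: [0.1, -0.1, 0.6]
opening: 0.0855
gripper_force: 0.0
clock 2.6 tcp [ 651.  -250.8  101. ] psi 85.3 tilt [-0.004  0.002 -1.   ] open 85.5 F [ 0.1 -0.1  0.6] az 0.0 t [ 0.6  2.5 53. ]
```

View pics/s1.png

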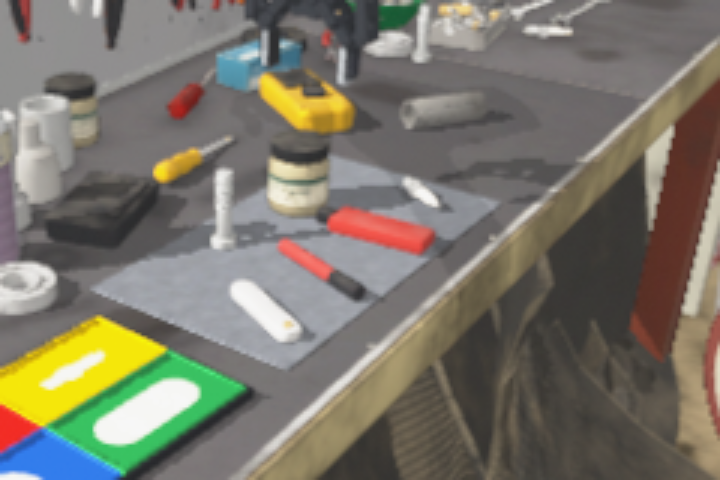

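The gripper straddles the jar from above, with fingers at (270,50) and (345,70) in the crop and the lid at (298,140). I'll go down and close.

```bash

python3 -m inch '[[[0,0,0,1,2,18,1],[0,0,0,0,0,15,1],[0,0,0,0,0,12,1],[0,0,0,0,0,8,1],[0,0,0,0,0,0,1]]]'
python3 -m inch '[[[0,0,0,0,0,0,0.1],[0,0,0,0,0,0,-0.2],[0,0,0,0,0,0,-0.5],[0,0,0,0,0,0,-0.5],[0,0,0,0,0,0,-0.5]]]' 50
python3 - <<'E'
from h import *
go(653.5,-250.4,48,85.3)
p,W=snap("side");cv2.imwrite("pics/s2.png",cv2.resize(p[90:200,240:400],None,fx=4,fy=4)[:,:,::-1])
E
```

```text
clock: 3.28
tcp_pos: [0.654, -0.2506, 0.0505]
ee_rot: [0.736, 0.677, -0.0, -0.001]
ft_force: [0.6, 0.7, -0.1]
opening: 0.0855
gripper_force: 0.0
clock: 3.9
tcp_pos: [0.6545, -0.2508, 0.0513]
ee_rot: [0.735, 0.678, 0.0, 0.0]
ft_force: [-0.9, -0.3, 0.4]
opening: 0.0215
gripper_force: 0.0
clock 3.9 tcp [ 654.5 -250.8   51.3] psi 85.3 tilt [ 0. -0. -1.] open 21.5 F [-0.9 -0.3  0.4] az 0.0 t [ 0.3 -1.   3.3]
```

View pics/s2.png

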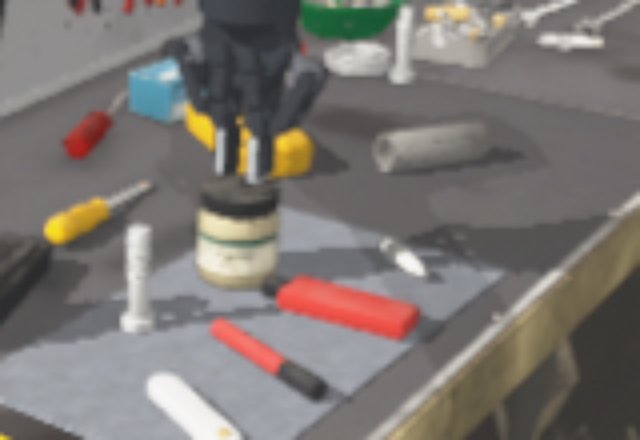

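The fingers closed to 21 mm without touching, with the tips at crop (240,178), above or behind the lid. I'll check with depth where they really are.

```bash
python3 - <<'E'
from h import *
p,W=snap("side")
for u in(225,232,255,262):
  for v in (135,150,165,175):
    U=240+u//4;V=90+v//4;print(u,v,W[V,U].round(3),end=' ')
  print()
for V in(138,141,146,150):print("lid",V,[W[V,U].round(3) for U in(294,299,305)])
p,T=snap("top");z=T[...,2]
cv2.imwrite("pics/t2.png",cv2.resize(p[100:250,280:440],None,fx=4,fy=4)[:,:,::-1])
for u in (355,362,369,376,383):print([T[v,u].round(3).tolist() for v in(158,168,178)])
E
```

```text
225 135 [ 0.668 -0.242  0.123] 225 150 [ 0.667 -0.242  0.11 ] 225 165 [ 0.667 -0.243  0.097] 225 175 [ 0.668 -0.245  0.089] 
232 135 [ 0.667 -0.254  0.119] 232 150 [ 0.665 -0.251  0.107] 232 165 [ 0.668 -0.256  0.092] 232 175 [ 0.679 -0.276  0.076] 
255 135 [ 0.638 -0.235  0.131] 255 150 [ 0.639 -0.238  0.117] 255 165 [ 0.639 -0.239  0.104] 255 175 [ 0.64  -0.241  0.097] 
262 135 [ 0.633 -0.237  0.131] 262 150 [ 0.633 -0.238  0.119] 262 165 [ 0.631 -0.237  0.106] 262 175 [ 0.632 -0.239  0.099] 
lid 138 [array([ 0.664, -0.228,  0.079]), array([ 0.65 , -0.235,  0.08 ]), array([ 0.637, -0.25 ,  0.078])]
lid 141 [array([ 0.658, -0.219,  0.074]), array([ 0.644, -0.225,  0.075]), array([ 0.63 , -0.239,  0.073])]
lid 146 [array([ 0.658, -0.219,  0.057]), array([ 0.645, -0.228,  0.057]), array([ 0.629, -0.237,  0.058])]
lid 150 [array([ 0.657, -0.219,  0.044]), array([ 0.64 , -0.221,  0.047]), array([ 0.626, -0.234,  0.046])]
[[0.692, -0.229, -0.001], [0.661, -0.22, 0.035], [0.638, -0.225, 0.011]]
[[0.691, -0.246, 0.005], [0.654, -0.228, 0.08], [0.595, -0.159, 0.379]]
[[0.636, -0.179, 0.351], [0.61, -0.167, 0.401], [0.588, -0.156, 0.441]]
[[0.623, -0.173, 0.426], [0.605, -0.17, 0.435], [0.588, -0.168, 0.44]]
[[0.623, -0.183, 0.43], [0.627, -0.225, 0.276], [0.615, -0.245, 0.199]]
```

View pics/t2.png

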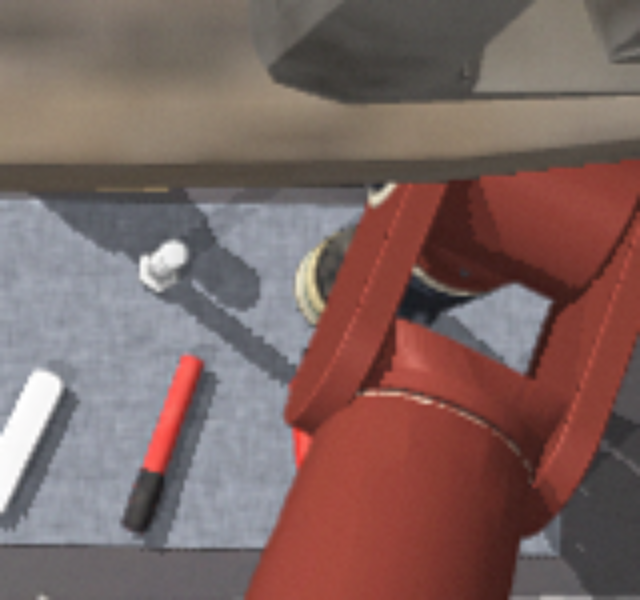

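The fingers are centred over the lid, but the tips are at about z=0.087 while the state says TCP z=0.051. That is a height offset of about 35 mm. I'll raise the arm and measure it properly, nearly shut and open.

```bash

cat > tip.py <<'E'
from h import *
s=r.state();t=s['tcp_pos'];p,W=snap("side")
m=(np.abs(W[...,0]-t[0])<.065)&(np.abs(W[...,1]-t[1])<.02)&(W[...,2]<t[2]+.075)&(W[...,2]>.095)
q=W[m];lo=q[q[:,2]<np.percentile(q[:,2],15)]
print("tcp",t.round(4),"open",s['opening'].round(4),"n",m.sum(),"zmin",np.percentile(q[:,2],[0,1,3,6,10]).round(4),"xr",q[:,0].min().round(3),q[:,0].max().round(3),"lowmean",lo.mean(0).round(4))
E
python3 -m inch '[[[0,0,0,0,0,-15,-0.5],[0,0,0,0,0,-20,-0.5],[0,0,0,0,0,-15,-0.5],[0,0,0,0,0,0,-0.5],[0,0,0,0,0,0,-0.5]]]'; python3 tip.py
python3 -m inch '[[[0,0,0,0,0,0,0.5],[0,0,0,0,0,0,1],[0,0,0,0,0,0,1],[0,0,0,0,0,0,1],[0,0,0,0,0,0,1]]]'; python3 tip.py
```

```text
clock: 4.68
tcp_pos: [0.6543, -0.2507, 0.1012]
ee_rot: [0.735, 0.678, -0.0, -0.0]
ft_force: [-0.5, 0.4, 0.3]
opening: 0.0212
gripper_force: 0.0
clock: 5.35
tcp_pos: [0.6545, -0.2508, 0.1014]
ee_rot: [0.735, 0.678, 0.0, 0.0]
ft_force: [0.6, -0.3, -0.5]
opening: 0.0853
gripper_force: 0.0Traceback (most recent call last):
  File "tip.py", line 5, in <module>
    print("tcp",t.round(4),"open",s['opening'].round(4),"n",m.sum(),"zmin",np.percentile(q[:,2],[0,1,3,6,10]).round(4),"xr",q[:,0].min().round(3),q[:,0].max().round(3),"lowmean",lo.mean(0).round(4))
                                  ^^^^^^^^^^^^^^^^^^
AttributeError: 'float' object has no attribute 'round'
Traceback (most recent call last):
  File "tip.py", line 5, in <module>
    print("tcp",t.round(4),"open",s['opening'].round(4),"n",m.sum(),"zmin",np.percentile(q[:,2],[0,1,3,6,10]).round(4),"xr",q[:,0].min().round(3),q[:,0].max().round(3),"lowmean",lo.mean(0).round(4))
                                  ^^^^^^^^^^^^^^^^^^
AttributeError: 'float' object has no attribute 'round'
```

```bash
sed -i "s/s\['opening'\].round(4)/s['opening']/" tip.py; python3 tip.py
python3 -m inch '[[[0,0,0,0,0,0,0],[0,0,0,0,0,0,-0.5],[0,0,0,0,0,0,-0.5],[0,0,0,0,0,0,-0.5],[0,0,0,0,0,0,-0.5]]]' >/dev/null; python3 tip.py
```

```text
tcp [ 0.6545 -0.2508  0.1013] open 0.08542272837462005 n 107 zmin [0.1503 0.1506 0.1517 0.1528 0.1541] xr 0.598 0.713 lowmean [ 0.6598 -0.2449  0.1531]
tcp [ 0.6545 -0.2508  0.1013] open 0.021345270858856274 n 164 zmin [0.1372 0.1381 0.1389 0.1405 0.1428] xr 0.63 0.683 lowmean [ 0.6578 -0.2445  0.1414]
```

The true fingertips are 36 mm above the reported TCP at a 21 mm opening and 49 mm above it fully open. That is a constant error of about 35 mm on top of the stated 13 mm swing. I'll use the measured offset, so the jar grip needs reported z≈12.

```bash

python3 -m inch '[[[0,0,0,0,0,0,1],[0,0,0,0,0,0,1],[0,0,0,0,0,0,1],[0,0,0,0,0,15,1],[0,0,0,0,0,20,1]]]'
python3 -m inch '[[[0,0,0,0,0,20,1],[0,0,0,0,0,14,1],[0,0,0,0,0,10,1],[0,0,0,0,0,10,1],[0,0,0,0,0,0,1]]]'
python3 -m inch '[[[0,0,0,0,0,0,0.4],[0,0,0,0,0,0,0],[0,0,0,0,0,0,0],[0,0,0,0,0,0,0],[0,0,0,0,0,0,0]]]' 50
python3 - <<'E'
from h import *
go(653.5,-250.4,48,85.3)
p,W=snap("side");cv2.imwrite("pics/s3.png",cv2.resize(p[90:200,240:400],None,fx=4,fy=4)[:,:,::-1])
E
```

```text
clock: 6.75
tcp_pos: [0.6545, -0.2509, 0.0653]
ee_rot: [0.736, 0.678, 0.0, 0.0]
ft_force: [-0.8, -0.5, 0.0]
opening: 0.0855
gripper_force: 0.0
clock: 7.38
tcp_pos: [0.654, -0.2506, 0.0114]
ee_rot: [0.736, 0.678, -0.0, -0.001]
ft_force: [-0.2, 0.3, 0.8]
opening: 0.0854
gripper_force: 0.0
clock: 8.0
tcp_pos: [0.6555, -0.2513, 0.0138]
ee_rot: [0.736, 0.678, 0.0, 0.001]
ft_force: [1.0, 1.0, 6.1]
opening: 0.0605
gripper_force: 54.4
clock 8.0 tcp [ 655.5 -251.3   13.8] psi 85.3 tilt [ 0.002 -0.001 -1.   ] open 60.5 F [1.  1.  6.1] az 0.0 t [  0.7  -2.  -34.2]
```

View pics/s3.png

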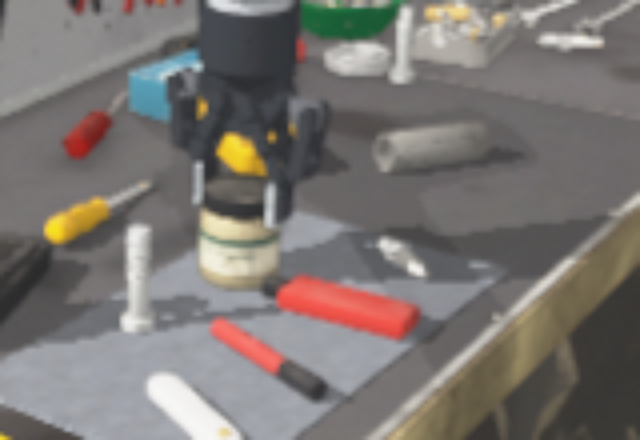

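The lid is held properly (60.5 mm opening, 54 N). Now I'll lift it and carry it to the blue liner.

```bash

python3 -m inch '[[[0,0,0,0,0,-10,0],[0,0,0,0,0,-25,0],[0,0,0,0,0,-30,0],[0,0,0,0,0,-30,0],[0,0,0,0,0,-25,0]]]'
python3 -m inch '[[[0,0,0,25,-6,0,0],[0,0,0,45,-12,0,0],[0,0,0,45,-12,0,0],[0,0,0,45,-12,0,0],[0,0,0,45,-12,0,0]]]'
python3 -m inch '[[[0,0,0,45,-12,0,0],[0,0,0,45,-12,0,0],[0,0,0,45,-12,0,0],[0,0,0,45,-12,0,0],[0,0,0,45,-12,0,0]]]'
python3 -m inch '[[[0,0,0,45,-12,0,0],[0,0,0,35,-9,0,0],[0,0,0,15,-4,0,0],[0,0,0,0,0,0,0],[0,0,0,0,0,0,0]]]'
python3 -c "
from h import *
go(561,285.3,18,85.3)"
```

```text
clock: 8.68
tcp_pos: [0.6539, -0.2506, 0.1329]
ee_rot: [0.736, 0.678, -0.0, -0.001]
ft_force: [0.2, 0.7, -1.2]
opening: 0.0606
gripper_force: 54.0
clock: 9.3
tcp_pos: [0.615, -0.0392, 0.13]
ee_rot: [0.735, 0.678, -0.001, -0.002]
ft_force: [0.1, 0.4, -0.1]
opening: 0.0604
gripper_force: 54.1
clock: 9.93
tcp_pos: [0.5732, 0.1892, 0.1301]
ee_rot: [0.735, 0.678, -0.002, -0.001]
ft_force: [1.2, -0.5, -1.1]
opening: 0.0606
gripper_force: 54.1
clock: 10.55
tcp_pos: [0.5587, 0.2827, 0.1318]
ee_rot: [0.736, 0.677, -0.001, 0.0]
ft_force: [0.1, 1.0, -0.5]
opening: 0.0607
gripper_force: 54.1
clock 10.55 tcp [558.7 282.7 131.8] psi 85.3 tilt [-0.001 -0.001 -1.   ] open 60.7 F [ 0.1  1.  -0.5] az -0.001 t [  2.7   2.  113.8]
```

```bash

python3 -m inch '[[[0,0,0,2.7,2,20,0],[0,0,0,0,0,30,0],[0,0,0,0,0,30,0],[0,0,0,0,0,18,0],[0,0,0,0,0,10,0]]]'
python3 -m inch '[[[0,0,0,0,0,3,0],[0,0,0,0,0,1,0],[0,0,0,0,0,0,0],[0,0,0,0,0,0,0],[0,0,0,0,0,0,0]]]'
python3 - <<'E'
from h import *
go(561,285.3,18,85.3)
p,W=snap("side");cv2.imwrite("pics/s4.png",cv2.resize(p[150:300,110:310],None,fx=3.5,fy=3.5)[:,:,::-1])
E
```

```text
clock: 11.18
tcp_pos: [0.5605, 0.2856, 0.0224]
ee_rot: [0.736, 0.677, -0.001, -0.0]
ft_force: [0.2, 0.1, -1.2]
opening: 0.0604
gripper_force: 54.1
clock: 11.8
tcp_pos: [0.5614, 0.2865, 0.0208]
ee_rot: [0.735, 0.678, 0.0, 0.0]
ft_force: [0.8, 0.0, -0.3]
opening: 0.0604
gripper_force: 54.1
clock 11.8 tcp [561.4 286.5  20.8] psi 85.3 tilt [ 0.001  0.    -1.   ] open 60.4 F [ 0.8  0.  -0.3] az 0.0 t [-1.2 -0.3  2.8]
```

View pics/s4.png

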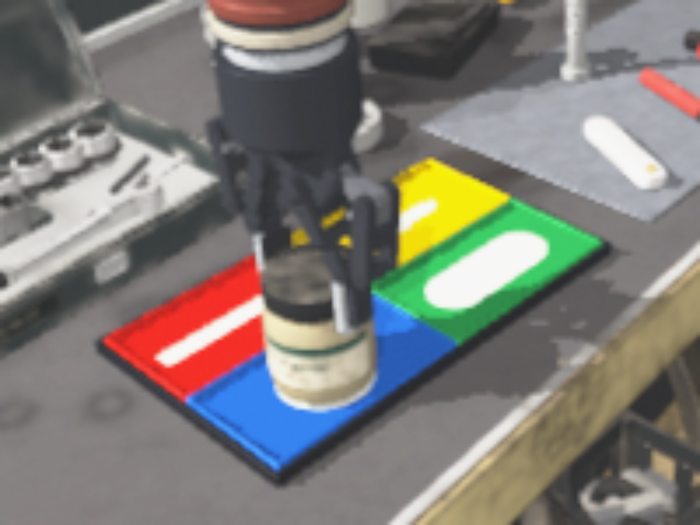

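The jar is over the white spot (325,400 in the crop), upright and about 3 mm above the floor. I'll lower to contact.

```bash

python3 -m inch '[[[0,0,0,-1,0,1,0],[0,0,0,0,0,1,0],[0,0,0,0,0,0.6,0],[0,0,0,0,0,0,0],[0,0,0,0,0,0,0]]]'
```

```text
clock: 12.48
tcp_pos: [0.561, 0.2854, 0.0178]
ee_rot: [0.735, 0.678, -0.0, -0.0]
ft_force: [-0.3, 0.3, -0.1]
opening: 0.0605
gripper_force: 54.2
```

```bash

python3 -m inch '[[[0,0,0,0,0,0.5,0],[0,0,0,0,0,0.5,0],[0,0,0,0,0,0,0],[0,0,0,0,0,0,0],[0,0,0,0,0,0,0]]]'
```

```text
clock: 13.1
tcp_pos: [0.5611, 0.2854, 0.0177]
ee_rot: [0.735, 0.678, -0.0, -0.0]
ft_force: [-3.7, -1.2, 6.1]
opening: 0.0607
gripper_force: 54.9
```

Contact at 6 N. Release, rise and head for the gauge.

```bash

python3 -m inch '[[[0,0,0,0,0,0,0.6],[0,0,0,0,0,0,1],[0,0,0,0,0,0,1],[0,0,0,0,0,-10,1],[0,0,0,0,0,-20,1]]]'
python3 -m inch '[[[0,0,0,0,0,-30,1],[0,0,0,0,0,-30,1],[0,0,0,0,0,-20,1],[0,0,0,-25,0,0,1],[0,0,0,-45,0,0,1]]]'
python3 -m inch '[[[0,0,0,-45,3,0,1],[0,0,0,-45,3,0,1],[0,0,0,-45,3,0,1],[0,0,0,-45,3,0,1],[0,0,0,-45,3,0,1]]]'
python3 -m inch '[[[0,0,-0.167,-20,0,0,1],[0,0,-0.167,0,0,0,0.2],[0,0,-0.167,0,0,0,0.2],[0,0,-0.167,0,0,0,0.2],[0,0,-0.167,0,0,0,0.2]]]'
python3 -m inch '[[[0,0,-0.167,0,0,0,0.2],[0,0,-0.167,0,0,0,0.2],[0,0,0,0,0,0,0.2],[0,0,0,0,0,0,0.2],[0,0,0,0,0,0,0.2]]]'
python3 - <<'E'
from h import *
go(557.9,-37.6,-31,152.4)
p,W=snap("top");cv2.imwrite("pics/t5.png",cv2.resize(p[145:245,125:425],None,fx=2.6,fy=2.6)[:,:,::-1])
z=W[...,2];m=(z>.07)&(z<.09)&(np.hypot(W[...,0]-.561,W[...,1]-.285)<.05);q=W[m]
o=m.astype(np.uint8);print("lid",m.sum(),rect(o,.083),q[:,2].mean())
E
```

```text
clock: 13.72
tcp_pos: [0.5604, 0.2851, 0.0468]
ee_rot: [0.735, 0.678, -0.001, -0.0]
ft_force: [-0.4, 0.7, 0.1]
opening: 0.0856
gripper_force: 0.0
clock: 14.35
tcp_pos: [0.5547, 0.2145, 0.1262]
ee_rot: [0.735, 0.678, -0.0, -0.0]
ft_force: [-0.1, 0.0, -0.0]
opening: 0.0854
gripper_force: 0.0
clock: 14.98
tcp_pos: [0.5501, -0.0123, 0.1253]
ee_rot: [0.736, 0.677, -0.001, -0.001]
ft_force: [-0.2, 0.3, 1.1]
opening: 0.0854
gripper_force: 0.0
clock: 15.6
tcp_pos: [0.5485, -0.0308, 0.1252]
ee_rot: [0.395, 0.918, -0.001, -0.001]
ft_force: [-0.0, -0.6, -0.3]
opening: 0.0512
gripper_force: 0.0
clock: 16.23
tcp_pos: [0.5499, -0.03, 0.1264]
ee_rot: [0.24, 0.971, -0.0, -0.0]
ft_force: [0.4, 0.6, 0.0]
opening: 0.051
gripper_force: 0.0
clock 16.23 tcp [549.9 -30.  126.4] psi 152.2 tilt [-0.  0. -1.] open 51.0 F [0.4 0.6 0. ] az -0.004 t [-10.6  -3.  157.4]
lid 529 (array([558.8, 283.7]), array([58.1, 63.1]), np.float32(89.2)) 0.08400438250512458
```

View pics/t5.png

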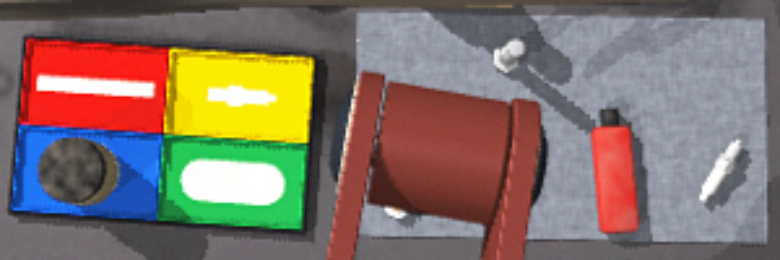

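The jar stands in the middle of blue (lid at 558.8, 283.7 against 561, 285). Now down on the gauge.

```bash

python3 -m inch '[[[0,0,0,-10.5,-3,20,0.2],[0,0,0,0,0,35,0.2],[0,0,0,0,0,35,0.2],[0,0,0,0,0,30,0.2],[0,0,0,0,0,15,0.2]]]'
python3 -m inch '[[[0,0,0,0,0,10,0.2],[0,0,0,0,0,6,0.2],[0,0,0,0,0,3,0.2],[0,0,0,0,0,0,0.2],[0,0,0,0,0,0,0.2]]]'
python3 - <<'E'
from h import *
go(557.9,-37.6,-31,152.4)
p,W=snap("side");cv2.imwrite("pics/s6.png",cv2.resize(p[140:220,230:350],None,fx=5,fy=5)[:,:,::-1])
E
```

```text
clock: 16.9
tcp_pos: [0.5568, -0.0371, -0.0103]
ee_rot: [0.24, 0.971, -0.0, -0.001]
ft_force: [-0.6, 0.6, 0.2]
opening: 0.0514
gripper_force: 0.0
clock: 17.52
tcp_pos: [0.5586, -0.0375, -0.0266]
ee_rot: [0.24, 0.971, 0.0, 0.001]
ft_force: [0.0, 0.8, 0.6]
opening: 0.0508
gripper_force: 0.0
clock 17.52 tcp [558.6 -37.5 -26.6] psi 152.3 tilt [ 0.001 -0.    -1.   ] open 50.8 F [0.  0.8 0.6] az -0.002 t [ 0.6 -0.5  4.4]
```

View pics/s6.png

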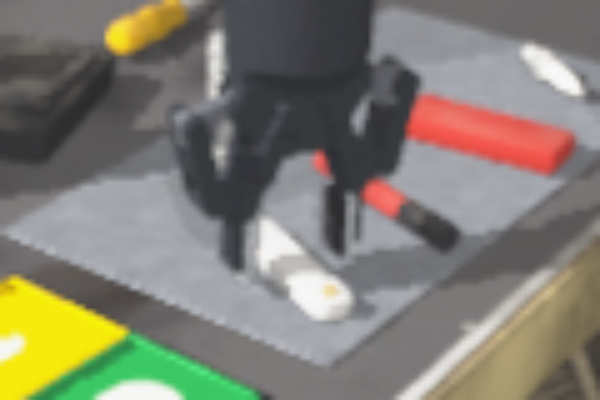

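Fingers at (235,265) and (335,250) straddle the gauge about its middle. I'll lower 3 mm and close.

```bash

python3 -m inch '[[[0,0,0,0,0,2,0.2],[0,0,0,0,0,1,0],[0,0,0,0,0,0,-0.6],[0,0,0,0,0,0,-0.7],[0,0,0,0,0,0,-0.7]]]' 40
python3 -m inch '[[[0,0,0,0,0,0,-0.7],[0,0,0,0,0,0,-0.7],[0,0,0,0,0,-5,-0.7],[0,0,0,0,0,-10,-0.7],[0,0,0,0,0,-20,-0.7]]]'
```

```text
clock: 18.2
tcp_pos: [0.5582, -0.0374, -0.0302]
ee_rot: [0.24, 0.971, 0.0, 0.0]
ft_force: [0.1, 0.3, 0.5]
opening: 0.0208
gripper_force: 40.8
clock: 18.82
tcp_pos: [0.5573, -0.0372, 0.0049]
ee_rot: [0.24, 0.971, -0.0, -0.001]
ft_force: [1.0, -0.1, -1.1]
opening: 0.0209
gripper_force: 40.6
```

```bash

python3 -m inch '[[[0,0,0,0,0,-25,-0.7],[0,0,0,0,0,-25,-0.7],[0,0,0.167,0,0,-5,-0.7],[0,0,0.167,0,0,0,-0.7],[0,0,0.167,0,0,0,-0.7]]]'
python3 -m inch '[[[0,0,0.167,0,0,0,-0.7],[0,0,0.167,0,0,0,-0.7],[0,0,0.167,0,0,0,-0.7],[0,0,0.167,0,0,0,-0.7],[0,0,0,25,-4,0,-0.7]]]'
python3 -m inch '[[[0,0,0,40,-5,0,-0.7],[0,0,0,40,-5,0,-0.7],[0,0,0,40,-5,0,-0.7],[0,0,0,30,-4,0,-0.7],[0,0,0,0,0,0,-0.7]]]'
python3 - <<'E'
from h import *
go(549,140.8,-26,85.3)
p,W=snap("side");cv2.imwrite("pics/s7.png",cv2.resize(p[150:280,150:310],None,fx=4,fy=4)[:,:,::-1])
E
```

```text
clock: 19.45
tcp_pos: [0.5588, -0.0375, 0.0617]
ee_rot: [0.475, 0.88, 0.0, 0.001]
ft_force: [0.2, -0.5, -0.8]
opening: 0.0208
gripper_force: 40.6
clock: 20.08
tcp_pos: [0.557, -0.013, 0.0616]
ee_rot: [0.737, 0.676, 0.001, 0.001]
ft_force: [0.3, -0.0, -0.2]
opening: 0.0209
gripper_force: 40.6
clock: 20.7
tcp_pos: [0.5499, 0.1407, 0.0613]
ee_rot: [0.734, 0.679, 0.001, 0.001]
ft_force: [-0.1, -0.5, -0.1]
opening: 0.0208
gripper_force: 40.6
clock 20.7 tcp [549.9 140.7  61.3] psi 85.5 tilt [ 0.002  0.    -1.   ] open 20.8 F [-0.1 -0.5 -0.1] az 0.003 t [ 0.  -0.9 87.3]
```

View pics/s7.png

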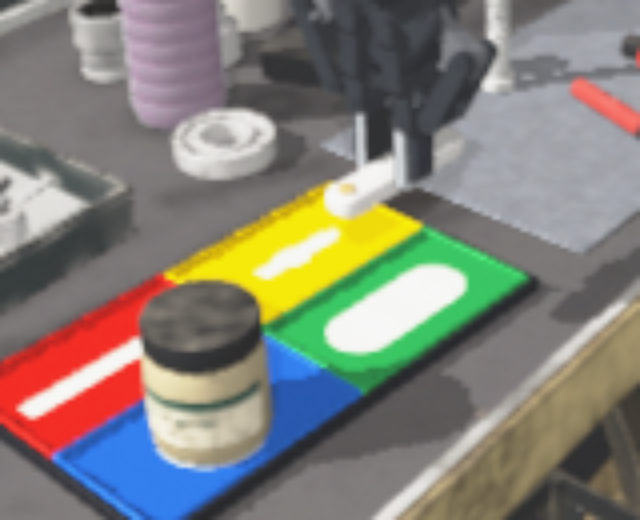

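The gauge is held level, long axis along the tray, with the jar standing fine at (205,380). Lower it.

```bash

python3 -m inch '[[[0,0,0,0,-1,20,-0.7],[0,0,0,0,0,30,-0.7],[0,0,0,0,0,20,-0.7],[0,0,0,0,0,10,-0.7],[0,0,0,0,0,3,-0.7]]]'
python3 -m inch '[[[0,0,0,0,0,1.5,-0.7],[0,0,0,0,0,1,-0.7],[0,0,0,0,0,0.7,-0.7],[0,0,0,0,0,0,-0.7],[0,0,0,0,0,0,-0.7]]]'
python3 -c "
from h import *
go(549,140.8,-26,85.3)"
```

```text
clock: 21.38
tcp_pos: [0.5483, 0.1387, -0.024]
ee_rot: [0.736, 0.677, -0.0, -0.0]
ft_force: [0.2, -0.5, -1.1]
opening: 0.0205
gripper_force: 40.6
clock: 22.0
tcp_pos: [0.5487, 0.1391, -0.0262]
ee_rot: [0.735, 0.678, 0.0, 0.0]
ft_force: [0.0, 0.5, 0.0]
opening: 0.0206
gripper_force: 40.7
clock 22.0 tcp [548.7 139.1 -26.2] psi 85.3 tilt [ 0.  0. -1.] open 20.6 F [0.  0.5 0. ] az 0.0 t [ 1.7  0.2 -0.2]
```

```bash

python3 -m inch '[[[0,0,0,1.5,0,0.5,-0.7],[0,0,0,0,0,0.5,-0.7],[0,0,0,0,0,0,-0.7],[0,0,0,0,0,0,-0.7],[0,0,0,0,0,0,-0.7]]]'
```

```text
clock: 22.62
tcp_pos: [0.5493, 0.1402, -0.0263]
ee_rot: [0.735, 0.678, 0.0, 0.0]
ft_force: [-2.4, -0.9, 7.5]
opening: 0.0205
gripper_force: 41.5
```

```bash

python3 -m inch '[[[0,0,0,0,0,0,-0.3],[0,0,0,0,0,0,0],[0,0,0,0,0,0,0],[0,0,0,0,0,-10,0],[0,0,0,0,0,-25,0]]]'
python3 -m inch '[[[0,0,0,0,0,-30,0],[0,0,0,0,0,-25,0],[0,0,0,-25,2,0,0],[0,0,0,-42,4.5,0,0],[0,0,0,-42,4.5,0,0]]]'
python3 -m inch '[[[0,0,0,-42,4.5,0,0],[0,0,0,-42,4.5,0,0],[0,0,0,-42,4.5,0,0],[0,0,0,-35,3.5,0,0],[0,0,-0.162,0,0,0,0]]]'
python3 -m inch '[[[0,0,-0.162,0,0,0,0],[0,0,-0.162,0,0,0,0],[0,0,-0.162,0,0,0,0],[0,0,-0.162,0,0,0,0],[0,0,-0.162,0,0,0,0]]]'
python3 -m inch '[[[0,0,-0.162,0,0,0,0],[0,0,-0.162,0,0,0,0],[0,0,0,0,0,0,0],[0,0,0,0,0,0,0],[0,0,0,0,0,0,0]]]'
python3 - <<'E'
from h import *
go(555.1,-132.7,-30,159.6)
p,W=snap("top");cv2.imwrite("pics/t8.png",cv2.resize(p[145:245,125:425],None,fx=2.6,fy=2.6)[:,:,::-1])
z=W[...,2];m=((z>.0145)&(z<.03)&(np.abs(W[...,0]-.549)<.036)&(np.abs(W[...,1]-.141)<.066)).astype(np.uint8);print(m.sum(),rect(m,.019))
E
```

```text
clock: 23.25
tcp_pos: [0.5473, 0.1404, 0.0069]
ee_rot: [0.735, 0.678, -0.001, -0.001]
ft_force: [0.6, -0.2, -0.3]
opening: 0.0427
gripper_force: 0.0
clock: 23.88
tcp_pos: [0.551, 0.0301, 0.0635]
ee_rot: [0.735, 0.678, 0.001, 0.001]
ft_force: [-0.0, 0.4, -0.2]
opening: 0.0429
gripper_force: 0.0
clock: 24.5
tcp_pos: [0.5548, -0.1334, 0.0635]
ee_rot: [0.678, 0.735, 0.0, 0.001]
ft_force: [0.8, -0.6, 0.6]
opening: 0.0425
gripper_force: 0.0
clock: 25.12
tcp_pos: [0.5547, -0.1309, 0.0632]
ee_rot: [0.331, 0.944, 0.0, 0.0]
ft_force: [-0.7, 0.5, -0.7]
opening: 0.0428
gripper_force: 0.0
clock: 25.75
tcp_pos: [0.5545, -0.1309, 0.0627]
ee_rot: [0.178, 0.984, -0.0, 0.0]
ft_force: [-0.2, 0.9, 0.0]
opening: 0.0428
gripper_force: 0.0
clock 25.75 tcp [ 554.5 -130.9   62.7] psi 159.5 tilt [ 0. -0. -1.] open 42.8 F [-0.2  0.9  0. ] az -0.002 t [-1.2 -1.5 92.7]
328 (array([546.1, 137.6]), array([22. , 98.2]), np.float32(85.5))
```

View pics/t8.png

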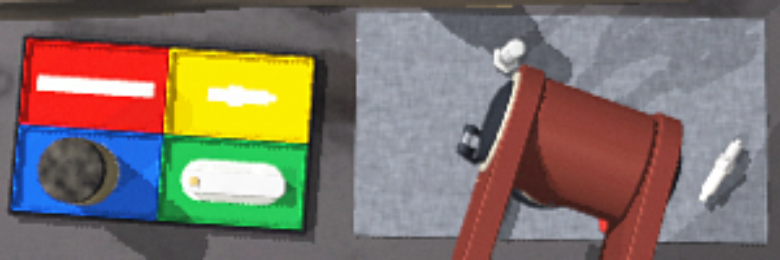

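The gauge lies flat within 3 mm of centre of green, at crop (233,182). Now the marker.

```bash

python3 -m inch '[[[0,0,0,-1,-1.5,20,0],[0,0,0,0,0,30,0],[0,0,0,0,0,25,0],[0,0,0,0,0,12,0],[0,0,0,0,0,5,0]]]'
python3 -m inch '[[[0,0,0,0,0,0,0],[0,0,0,0,0,0,-0.3],[0,0,0,0,0,0,-0.7],[0,0,0,0,0,0,-0.8],[0,0,0,0,0,0,-0.8]]]' 30
python3 -m inch '[[[0,0,0,0,0,0,-0.8],[0,0,0,0,0,-5,-0.8],[0,0,0,0,0,-15,-0.8],[0,0,0,0,0,-25,-0.8],[0,0,0,0,0,-25,-0.8]]]'
python3 - <<'E'
from h import *
go(648.6,279.3,-26,85.3)
p,W=snap("side");cv2.imwrite("pics/s9.png",cv2.resize(p[130:210,240:360],None,fx=5,fy=5)[:,:,::-1])
E
```

```text
clock: 26.42
tcp_pos: [0.5541, -0.1324, -0.0308]
ee_rot: [0.178, 0.984, 0.0, -0.001]
ft_force: [1.0, -0.3, 0.7]
opening: 0.0425
gripper_force: 0.0
clock: 27.05
tcp_pos: [0.5558, -0.1328, -0.0284]
ee_rot: [0.177, 0.984, -0.0, 0.001]
ft_force: [1.2, 1.4, 4.8]
opening: 0.0155
gripper_force: 28.6
clock: 27.68
tcp_pos: [0.5546, -0.1326, 0.0417]
ee_rot: [0.177, 0.984, -0.0, -0.0]
ft_force: [-1.0, 0.4, 0.6]
opening: 0.0157
gripper_force: 27.5
clock 27.68 tcp [ 554.6 -132.6   41.7] psi 159.6 tilt [-0. -0. -1.] open 15.7 F [-1.   0.4  0.6] az 1.296 t [418.3  59.9  67.7]
```

View pics/s9.png

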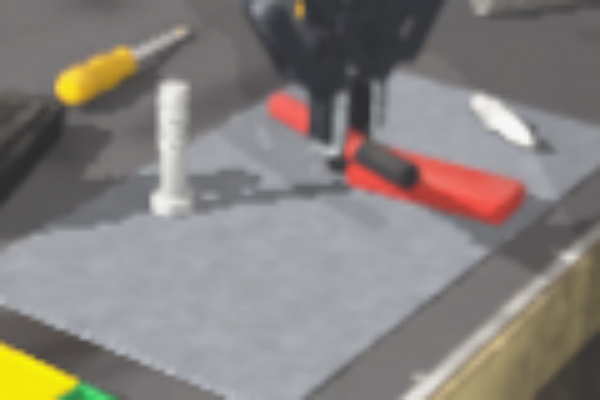

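The marker is held level by its middle at (345,135). I'll lift, turn and carry it to red.

```bash

python3 -m inch '[[[0,0,0,0,0,-25,-0.8],[0,0,0,0,0,-20,-0.8],[0,0,0.162,0,0,0,-0.8],[0,0,0.162,0,0,0,-0.8],[0,0,0.162,0,0,0,-0.8]]]'
python3 -m inch '[[[0,0,0.162,0,0,0,-0.8],[0,0,0.162,0,0,0,-0.8],[0,0,0.162,0,0,0,-0.8],[0,0,0.162,0,0,0,-0.8],[0,0,0.162,0,0,0,-0.8]]]'
python3 -m inch '[[[0,0,0,25,3,0,-0.8],[0,0,0,43,6.4,0,-0.8],[0,0,0,43,6.4,0,-0.8],[0,0,0,43,6.4,0,-0.8],[0,0,0,43,6.4,0,-0.8]]]'
python3 -m inch '[[[0,0,0,43,6.4,0,-0.8],[0,0,0,43,6.4,0,-0.8],[0,0,0,43,6.4,0,-0.8],[0,0,0,43,6.4,0,-0.8],[0,0,0,35,4,0,-0.8]]]'
python3 -m inch '[[[0,0,0,14,2,0,-0.8],[0,0,0,0,0,10,-0.8],[0,0,0,0,0,20,-0.8],[0,0,0,0,0,20,-0.8],[0,0,0,0,0,0,-0.8]]]'
python3 -c "
from h import *
go(648.6,279.3,-26,85.3)"
```

```text
clock: 28.35
tcp_pos: [0.5548, -0.1327, 0.0858]
ee_rot: [0.412, 0.911, -0.0, 0.0]
ft_force: [-0.1, 0.7, -0.6]
opening: 0.0154
gripper_force: 27.6
clock: 28.98
tcp_pos: [0.5548, -0.1327, 0.0857]
ee_rot: [0.737, 0.676, -0.0, -0.0]
ft_force: [0.4, -0.5, 0.3]
opening: 0.0153
gripper_force: 27.6
clock: 29.6
tcp_pos: [0.5997, 0.0627, 0.0858]
ee_rot: [0.736, 0.678, 0.0, 0.0]
ft_force: [0.2, 0.3, -0.4]
opening: 0.0153
gripper_force: 27.6
clock: 30.22
tcp_pos: [0.6461, 0.2669, 0.0857]
ee_rot: [0.735, 0.678, 0.0, 0.0]
ft_force: [0.3, -0.8, -0.1]
opening: 0.0154
gripper_force: 27.6
clock: 30.85
tcp_pos: [0.6464, 0.2773, 0.0312]
ee_rot: [0.736, 0.677, -0.003, -0.001]
ft_force: [-0.1, 0.1, -0.0]
opening: 0.0154
gripper_force: 27.6
clock 30.85 tcp [646.4 277.3  31.2] psi 85.2 tilt [-0.007 -0.002 -1.   ] open 15.4 F [-0.1  0.1 -0. ] az -0.001 t [ 2.2  2.  57.2]
```

```bash

python3 -m inch '[[[0,0,0,1,1.5,15,-0.8],[0,0,0,0,0,15,-0.8],[0,0,0,0,0,10,-0.8],[0,0,0,0,0,0,-0.8],[0,0,0,0,0,0,-0.8]]]'
python3 - <<'E'
from h import *
go(648.6,279.3,-26,85.3)
p,W=snap("side");cv2.imwrite("pics/s10.png",cv2.resize(p[150:290,110:290],None,fx=4,fy=4)[:,:,::-1])
E
```

```text
clock: 31.48
tcp_pos: [0.651, 0.2801, -0.0041]
ee_rot: [0.735, 0.678, 0.0, 0.0]
ft_force: [0.3, 0.2, 0.1]
opening: 0.0156
gripper_force: 27.6
clock 31.48 tcp [651.  280.1  -4.1] psi 85.3 tilt [ 0.001  0.    -1.   ] open 15.6 F [0.3 0.2 0.1] az 0.0 t [-1.  -2.3 21.9]
```

View pics/s10.png

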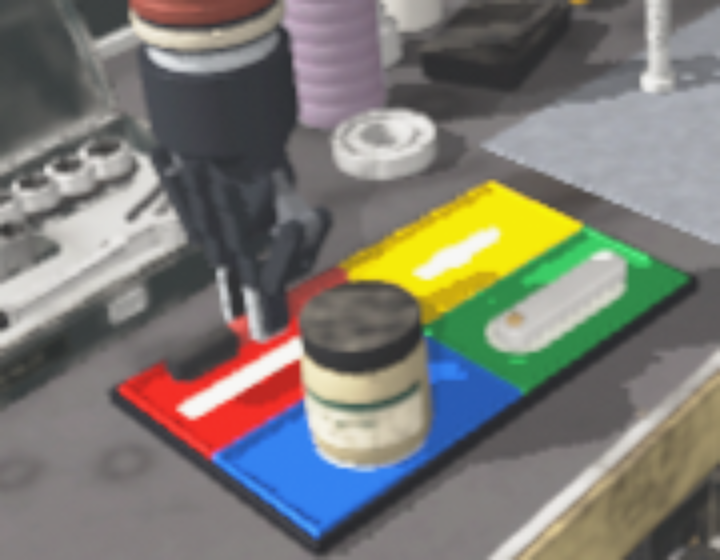

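The marker is above red, lengthways, with its cap at (205,350), and the gripper is clear of the jar. Lower to contact.

```bash

python3 -m inch '[[[0,0,0,-1,-2,10,-0.8],[0,0,0,0,0,8,-0.8],[0,0,0,0,0,2,-0.8],[0,0,0,0,0,0,-0.8],[0,0,0,0,0,0,-0.8]]]'
python3 -m inch '[[[0,0,0,0,0,1,-0.8],[0,0,0,0,0,0.5,-0.8],[0,0,0,0,0,0,-0.8],[0,0,0,0,0,0,-0.8],[0,0,0,0,0,0,-0.8]]]'
```

```text
clock: 32.15
tcp_pos: [0.6484, 0.279, -0.0243]
ee_rot: [0.735, 0.678, -0.0, -0.0]
ft_force: [-1.6, -0.4, 4.8]
opening: 0.0152
gripper_force: 28.5
clock: 32.78
tcp_pos: [0.6487, 0.279, -0.0244]
ee_rot: [0.735, 0.678, -0.0, 0.0]
ft_force: [-5.4, -2.6, 10.4]
opening: 0.0151
gripper_force: 29.6
```

```bash

python3 -m inch '[[[0,0,0,0,0,-1,-0.8],[0,0,0,0,0,0,-0.65],[0,0,0,0,0,0,-0.5],[0,0,0,0,0,0,-0.3],[0,0,0,0,0,0,-0.2]]]'
python3 -m inch '[[[0,0,0,0,0,-10,-0.2],[0,0,0,0,0,-25,-0.2],[0,0,0,0,0,-30,-0.2],[0,0,0,0,0,-30,-0.2],[0,0,0,0,0,-30,-0.2]]]'
python3 -m inch '[[[0,0,0,-25,-3,0,-0.2],[0,0,0,-45,-6,0,-0.2],[0,0,0,-45,-6,0,-0.2],[0,0,0,-45,-6,0,-0.2],[0,0,0,-45,-6,0,-0.2]]]'
python3 - <<'E'
from h import *
p,W=snap("top");z=W[...,2];V=p.max(2)
m=((V>105)&(z>.007)&(z<.03)&(np.hypot(W[...,0]-.5535,W[...,1]+.3405)<.045)).astype(np.uint8)
print(m.sum(),rect(m,.012));v,u=np.nonzero(m);X=proj("top",np.c_[u,v],.012)[:,:2];e=np.linalg.eigh(np.cov(X.T))[1][:,1];s=(X-X.mean(0))@e;print(X.mean(0),np.degrees(np.arctan2(e[1],e[0]))%180,X.mean(0)+e*(s.min()+s.max())/2,np.ptp(s))
m=((z>.0145)&(z<.035)&(np.abs(W[...,0]-.6466)<.036)&(np.abs(W[...,1]-.278)<.066)).astype(np.uint8);print("marker",m.sum(),rect(m,.017))
go(553.6,-340.7,62,146)
a=cv2.resize(p[150:240,125:255],None,fx=4,fy=4);b=cv2.resize(p[185:240,380:430],None,fx=5,fy=5);c=np.zeros((640,520,3),np.uint8)[:635];c[:360]=a;c[360:635,:250]=b
cv2.imwrite("pics/t11.png",cv2.resize(c,None,fx=.9,fy=.9)[:,:,::-1])
E
```

```text
clock: 33.4
tcp_pos: [0.6485, 0.279, -0.0255]
ee_rot: [0.736, 0.677, -0.0, -0.0]
ft_force: [0.7, -1.7, -0.4]
opening: 0.034
gripper_force: 0.0
clock: 34.02
tcp_pos: [0.6493, 0.2794, 0.1037]
ee_rot: [0.735, 0.678, 0.001, 0.001]
ft_force: [0.2, 0.3, 0.3]
opening: 0.0342
gripper_force: 0.0
clock: 34.65
tcp_pos: [0.6053, 0.0757, 0.1026]
ee_rot: [0.735, 0.678, 0.001, 0.001]
ft_force: [-0.3, -0.9, 0.2]
opening: 0.034
gripper_force: 0.0
204 (array([ 551.9, -342.8]), array([20.4, 69.7]), np.float32(151.6))
[ 0.55438527 -0.34122891] 138.0222626088485 [ 0.55577459 -0.34247888] 0.08089790248299662
marker 282 (array([647. , 277.5]), array([ 18.2, 117.1]), np.float32(87.3))
clock 34.7 tcp [604.5  71.  102.4] psi 85.1 tilt [ 0.002 -0.004 -1.   ] open 34.1 F [ 1.7 -2.9 -0.5] az -1.062 t [-188.  -369.8   40.4]
```

View pics/t11.png

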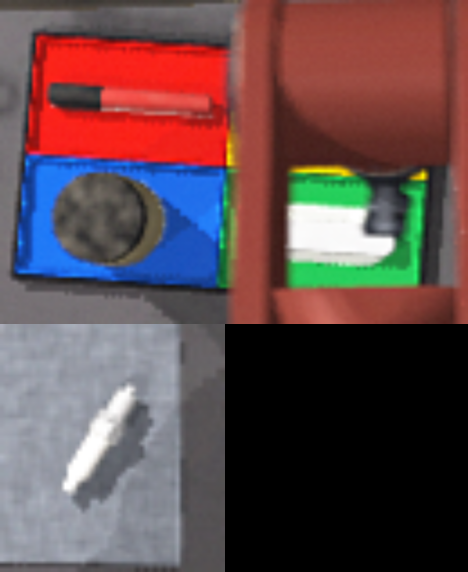

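The marker is centred in red (647, 277.5). The plug shows in the lower crop with its ends at (68,488) and (132,390), so its axis is about 146°. Move over it.

```bash

python3 -m inch '[[[0,0,0,-25,0,0,-0.2],[0,0,0,-45,-2,0,-0.2],[0,0,0,-45,-2,0,-0.2],[0,0,0,-45,-2,0,-0.2],[0,0,0,-45,-2,0,-0.2]]]'
python3 -m inch '[[[0,0,0,-45,-2,0,-0.2],[0,0,0,-45,-2,0,-0.2],[0,0,0,-45,-2,0,-0.2],[0,0,0,-45,-2,0,-0.2],[0,0,0,-30,-1.5,0,-0.2]]]'
python3 -m inch '[[[0,0,-0.151,0,0,0,-0.2],[0,0,-0.151,0,0,0,-0.2],[0,0,-0.151,0,0,0,-0.2],[0,0,-0.151,0,0,0,-0.2],[0,0,-0.151,0,0,0,-0.2]]]'
python3 -m inch '[[[0,0,-0.151,0,0,20,-0.1],[0,0,-0.151,0,0,20,-0.1],[0,0,0,0,0,0,-0.1],[0,0,0,0,0,0,-0.1],[0,0,0,0,0,0,-0.1]]]'
python3 - <<'E'
from h import *
X=proj("top",[[380+68/4.5,185+(488-324)/4.5],[380+132/4.5,185+(390-324)/4.5]],.012)*1000;d=X[1]-X[0];print(X.mean(0).round(1),np.linalg.norm(d),np.degrees(np.arctan2(d[1],d[0]))%180)
go(553.5,-341.5,-29,146)
E
```

```text
clock: 35.33
tcp_pos: [0.5807, -0.1282, 0.1025]
ee_rot: [0.735, 0.678, 0.001, 0.001]
ft_force: [0.7, 0.4, 0.3]
opening: 0.0344
gripper_force: 0.0
clock: 35.95
tcp_pos: [0.5538, -0.3376, 0.1026]
ee_rot: [0.736, 0.677, 0.0, 0.002]
ft_force: [0.1, -0.3, 0.3]
opening: 0.034
gripper_force: 0.0
clock: 36.58
tcp_pos: [0.5543, -0.3355, 0.1024]
ee_rot: [0.432, 0.902, -0.0, 0.001]
ft_force: [-0.4, -0.1, 0.8]
opening: 0.0339
gripper_force: 0.0
clock: 37.2
tcp_pos: [0.5543, -0.3358, 0.0619]
ee_rot: [0.294, 0.956, -0.0, 0.001]
ft_force: [0.9, -0.6, 0.4]
opening: 0.0384
gripper_force: 0.0
[ 552.  -342.8   12. ] 67.53611259305866 145.11267539577284
clock 37.2 tcp [ 554.3 -335.8   61.9] psi 145.8 tilt [ 0.002 -0.002 -1.   ] open 38.4 F [ 0.9 -0.6  0.4] az -0.003 t [-2.5 -5.2 90.9]
```

```bash

python3 -m inch '[[[0,0,0,-2.5,-5.5,20,-0.1],[0,0,0,0,0,30,-0.1],[0,0,0,0,0,25,-0.1],[0,0,0,0,0,10,-0.1],[0,0,0,0,0,5,-0.1]]]'
python3 -m inch '[[[0,0,0,0,0,0,-0.1],[0,0,0,0,0,0,-0.4],[0,0,0,0,0,0,-0.7],[0,0,0,0,0,0,-0.8],[0,0,0,0,0,0,-0.8]]]' 40
python3 -m inch '[[[0,0,0,0,0,0,-0.8],[0,0,0,0,0,-5,-0.8],[0,0,0,0,0,-15,-0.8],[0,0,0,0,0,-25,-0.8],[0,0,0,0,0,-25,-0.8]]]'
python3 - <<'E'
from h import *
go(636,135,-26,85.3)
p,W=snap("side");cv2.imwrite("pics/s12.png",cv2.resize(p[110:190,280:400],None,fx=5,fy=5)[:,:,::-1])
E
```

```text
clock: 37.83
tcp_pos: [0.5521, -0.3411, -0.0309]
ee_rot: [0.294, 0.956, 0.0, -0.0]
ft_force: [0.1, -0.0, 0.0]
opening: 0.0382
gripper_force: 0.0
clock: 38.45
tcp_pos: [0.5533, -0.3418, -0.0287]
ee_rot: [0.294, 0.956, -0.0, 0.001]
ft_force: [0.7, -0.0, 5.8]
opening: 0.0153
gripper_force: 39.4
clock: 39.08
tcp_pos: [0.5522, -0.341, 0.041]
ee_rot: [0.294, 0.956, 0.0, -0.0]
ft_force: [-0.2, 0.2, 0.3]
opening: 0.015
gripper_force: 39.0
clock 39.08 tcp [ 552.2 -341.    41. ] psi 145.9 tilt [-0.  0. -1.] open 15.0 F [-0.2  0.2  0.3] az 1.057 t [481.2  44.5  67. ]
```

View pics/s12.png

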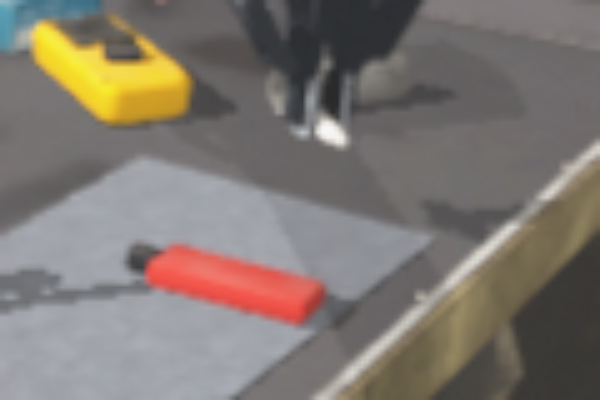

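The plug is held at (320,125) in the crop. I'll carry it to yellow.

```bash

python3 -m inch '[[[0,0,0,0,0,-25,-0.8],[0,0,0,0,0,-20,-0.8],[0,0,0.151,0,0,0,-0.8],[0,0,0.151,0,0,0,-0.8],[0,0,0.151,0,0,0,-0.8]]]'
python3 -m inch '[[[0,0,0.151,0,0,0,-0.8],[0,0,0.151,0,0,0,-0.8],[0,0,0.151,0,0,0,-0.8],[0,0,0.151,0,0,0,-0.8],[0,0,0,25,2,0,-0.8]]]'
python3 -m inch '[[[0,0,0,43,4,0,-0.8],[0,0,0,43,4,0,-0.8],[0,0,0,43,4,0,-0.8],[0,0,0,43,4,0,-0.8],[0,0,0,43,4,0,-0.8]]]'
python3 -m inch '[[[0,0,0,43,4,0,-0.8],[0,0,0,43,4,0,-0.8],[0,0,0,43,4,0,-0.8],[0,0,0,43,4,0,-0.8],[0,0,0,43,4,0,-0.8]]]'
python3 -m inch '[[[0,0,0,25,2,0,-0.8],[0,0,0,0,0,20,-0.8],[0,0,0,0,0,30,-0.8],[0,0,0,0,0,20,-0.8],[0,0,0,0,0,0,-0.8]]]'
python3 - <<'E'
from h import *
go(636,135,-26,85.3)
p,W=snap("side");cv2.imwrite("pics/s13.png",cv2.resize(p[150:290,130:310],None,fx=4,fy=4)[:,:,::-1])
E
```

```text
clock: 39.75
tcp_pos: [0.5524, -0.3411, 0.0853]
ee_rot: [0.503, 0.864, 0.0, 0.0]
ft_force: [-0.6, 0.7, -0.2]
opening: 0.015
gripper_force: 39.0
clock: 40.38
tcp_pos: [0.5564, -0.3168, 0.0853]
ee_rot: [0.736, 0.677, 0.0, 0.0]
ft_force: [0.5, 1.4, 0.3]
opening: 0.0151
gripper_force: 39.0
clock: 41.0
tcp_pos: [0.5938, -0.1009, 0.0851]
ee_rot: [0.734, 0.679, 0.0, -0.0]
ft_force: [0.2, 0.2, -0.0]
opening: 0.0151
gripper_force: 39.0
clock: 41.62
tcp_pos: [0.6309, 0.1116, 0.0852]
ee_rot: [0.734, 0.679, 0.0, -0.0]
ft_force: [0.8, -0.3, -0.7]
opening: 0.0154
gripper_force: 39.0
clock: 42.25
tcp_pos: [0.633, 0.1329, 0.0118]
ee_rot: [0.736, 0.677, -0.002, -0.002]
ft_force: [-0.1, 0.4, -0.7]
opening: 0.0149
gripper_force: 39.1
clock 42.25 tcp [633.  132.9  11.8] psi 85.3 tilt [-0.006 -0.001 -1.   ] open 14.9 F [-0.1  0.4 -0.7] az -0.0 t [ 2.3  2.9 37.8]
```

View pics/s13.png

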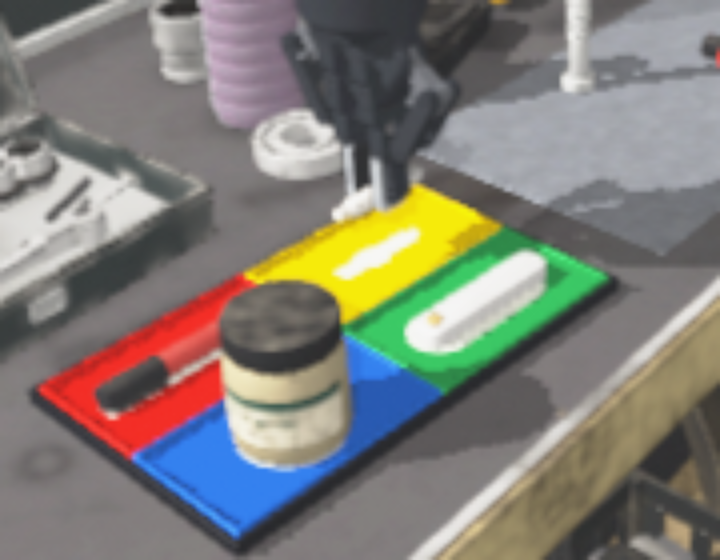

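I've now viewed 17 pictures, over the limit of 14, so from here I check by numbers only. The last one showed the plug above yellow at (365,200), lengthways, and the other three in place. Lower it.

```bash

python3 -m inch '[[[0,0,0,1.5,1,15,-0.8],[0,0,0,0,0,13,-0.8],[0,0,0,0,0,6,-0.8],[0,0,0,0,0,0,-0.8],[0,0,0,0,0,0,-0.8]]]'
python3 -m inch '[[[0,0,0,0,0,1,-0.8],[0,0,0,0,0,0.5,-0.8],[0,0,0,0,0,0,-0.8],[0,0,0,0,0,0,-0.8],[0,0,0,0,0,0,-0.8]]]'
```

```text
clock: 42.92
tcp_pos: [0.6371, 0.1351, -0.0186]
ee_rot: [0.735, 0.678, 0.0, 0.0]
ft_force: [-0.1, 0.3, -1.2]
opening: 0.0152
gripper_force: 39.1
clock: 43.55
tcp_pos: [0.6367, 0.135, -0.0205]
ee_rot: [0.736, 0.678, 0.0, 0.0]
ft_force: [-0.2, -0.0, -1.3]
opening: 0.0151
gripper_force: 39.1
```

```bash

python3 -m inch '[[[0,0,0,0,-1,1.5,-0.8],[0,0,0,0,0,1,-0.8],[0,0,0,0,0,0.5,-0.8],[0,0,0,0,0,0,-0.8],[0,0,0,0,0,0,-0.8]]]'
python3 -m inch '[[[0,0,0,0,0,0.5,-0.8],[0,0,0,0,0,0.5,-0.8],[0,0,0,0,0,0,-0.8],[0,0,0,0,0,0,-0.8],[0,0,0,0,0,0,-0.8]]]'
```

```text
clock: 44.18
tcp_pos: [0.6358, 0.1351, -0.0235]
ee_rot: [0.735, 0.678, 0.0, 0.0]
ft_force: [-0.4, -0.2, 0.1]
opening: 0.0148
gripper_force: 39.1
clock: 44.8
tcp_pos: [0.6357, 0.1351, -0.0245]
ee_rot: [0.735, 0.678, 0.0, -0.0]
ft_force: [0.1, 0.0, -0.4]
opening: 0.015
gripper_force: 39.1
```

```bash

python3 -m inch '[[[0,0,0,0,0,0.5,-0.8],[0,0,0,0,0,0.5,-0.8],[0,0,0,0,0,0,-0.8],[0,0,0,0,0,0,-0.8],[0,0,0,0,0,0,-0.8]]]'
```

```text
clock: 45.42
tcp_pos: [0.6359, 0.1352, -0.0246]
ee_rot: [0.735, 0.678, -0.0, 0.0]
ft_force: [-4.0, 0.5, 5.2]
opening: 0.015
gripper_force: 39.6
```

Contact. I'll release, retreat and verify all four by depth.

```bash

python3 -m inch '[[[0,0,0,0,0,-0.5,-0.7],[0,0,0,0,0,0,-0.5],[0,0,0,0,0,0,-0.3],[0,0,0,0,0,0,-0.2],[0,0,0,0,0,0,-0.2]]]'
python3 -m inch '[[[0,0,0,0,0,-10,-0.2],[0,0,0,0,0,-25,-0.2],[0,0,0,0,0,-35,-0.2],[0,0,0,0,0,-35,-0.2],[0,0,0,0,0,-30,-0.2]]]'
python3 -m inch '[[[0,0,0,-30,0,0,-0.2],[0,0,0,-45,-3,0,-0.2],[0,0,0,-45,-3,0,-0.2],[0,0,0,-45,-3,0,-0.2],[0,0,0,-45,-3,0,-0.2]]]'
python3 -m inch '[[[0,0,0,-45,-3,0,-0.2],[0,0,0,-30,0,0,-0.2],[0,0,0,0,0,0,-0.2],[0,0,0,0,0,0,-0.2],[0,0,0,0,0,0,-0.2]]]'
python3 - <<'E'
from h import *
p,W=snap("top");z=W[...,2];ax=np.radians(85.3);u=np.array([np.cos(ax),np.sin(ax)]);v=np.array([u[1],-u[0]])
for nm,c,zl,zt in[("jar",(.561,.2853),.07,.083),("gauge",(.549,.1408),.0145,.019),("marker",(.6466,.2783),.0145,.017),("plug",(.6347,.1337),.0125,.018)]:
    d=W[...,:2]-c;m=((z>zl)&(z<zl+.03)&(np.abs(d@u)<.064)&(np.abs(d@v)<.034)).astype(np.uint8)
    q=rect(m,zt);e=q[0]/1000-c;print(nm,m.sum(),q,"along",(e@u*1000).round(1),"across",(e@v*1000).round(1),"ztop",np.percentile(z[m>0],[10,50,95]).round(3))
    if nm=="plug":
        b,a=np.nonzero(m);X=proj("top",np.c_[a,b],.018)[:,:2];E=np.linalg.eigh(np.cov(X.T))[1][:,1];s=(X-c)@u;print("pca",np.degrees(np.arctan2(E[1],E[0]))%180,s.min(),s.max())
        for lo in np.arange(-.035,.035,.01):
            k=(m>0)&(d@u>lo)&(d@u<lo+.01);print(round(lo,3),k.sum(),np.median(z[k]).round(3) if k.any() else "",((d@v)[k].mean()*1000).round(1) if k.any() else "")
for nm,c,zt in[("bolt",(.667,-.133),.04),("tube",(.546,-.2356),.018)]:
    d=np.hypot(W[...,0]-c[0],W[...,1]-c[1]);m=((d<.08)&(z>.008)&(z<.1)).astype(np.uint8);print(nm,m.sum(),rect(m,zt))
print(r.state()['tcp_pos'],r.state()['clock'])
E
```

```text
clock: 46.05
tcp_pos: [0.6357, 0.1351, -0.0252]
ee_rot: [0.735, 0.678, -0.0, -0.0]
ft_force: [0.2, -0.7, 0.1]
opening: 0.0342
gripper_force: 0.0
clock: 46.68
tcp_pos: [0.6363, 0.1352, 0.1126]
ee_rot: [0.735, 0.678, 0.001, 0.001]
ft_force: [0.9, 0.7, 0.3]
opening: 0.0339
gripper_force: 0.0
clock: 47.3
tcp_pos: [0.6065, -0.0746, 0.1111]
ee_rot: [0.735, 0.678, 0.0, 0.001]
ft_force: [1.0, -0.6, 0.4]
opening: 0.0344
gripper_force: 0.0
clock: 47.92
tcp_pos: [0.5976, -0.1465, 0.1102]
ee_rot: [0.735, 0.678, 0.0, -0.0]
ft_force: [-0.5, 0.0, 0.2]
opening: 0.034
gripper_force: 0.0
jar 533 (array([558.8, 283.7]), array([58.1, 63.1]), np.float32(89.2)) along -1.8 across -2.1 ztop [0.081 0.084 0.088]
gauge 325 (array([546.1, 137.6]), array([22. , 98.2]), np.float32(85.5)) along -3.4 across -2.6 ztop [0.017 0.02  0.024]
marker 281 (array([646.9, 277.5]), array([ 18.2, 117.1]), np.float32(87.1)) along -0.8 across 0.4 ztop [0.017 0.022 0.027]
plug 159 (array([632.6, 134.4]), array([16.8, 67.2]), np.float32(86.6)) along 0.5 across -2.2 ztop [0.013 0.022 0.027]
pca 89.74707413243966 -0.048208792610253265 0.06244006772459957
-0.035 20 0.022 -0.2
-0.025 20 0.023 -1.8
-0.015 28 0.024 -0.7
-0.005 25 0.024 -1.9
0.005 17 0.02 -3.2
0.015 24 0.021 -4.0
0.025 17 0.019 -2.3
0.035 3 0.013 -8.5
bolt 101 (array([ 667.9, -126.8]), array([16.8, 32.9]), np.float32(163.5))
tube 453 (array([ 536.9, -234. ]), array([38.3, 86.6]), np.float32(178.3))
[ 0.59758053 -0.14656223  0.11008624] 47.975
```

```bash
python3 -c "
from station import r
print(r.hand_in())"
```

```text
the job is handed in; nothing more can be done
None
```

The job is handed in at about 48 s: jar, gauge, marker and plug were placed in that order, each measured within 4 mm of its liner's centre. The arm made no contact with the bolt or sealant tube, but I viewed 17 pictures, over the limit of 14.

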